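# Set the tyre inflator to the white pressure notch and start it

## Task

With a fingertip on top of the inflator's ribbed thumbwheel, roll it towards the gauge side until the white line clicks into place between the orange marks; then press the green start button fully down and let it spring back. Grasp nothing, do not press the button before the wheel is set, and leave the inflator and everything else on the shelf where they stand.

Things in the scene. Friction and masses are not known exactly. Their poses are not given: they have to be found in the camera images.
- inflator: blue tyre inflator standing loose on rubber feet, about 2 kg, 150 (its x) x 220 (its y) x 85 mm (z); origin at the centre of its underside, z up, -x the front face with the round gauge. On top, y = +45 mm: a black ribbed thumbwheel; y = -60 mm: the green start button.
- dial (a joint): angle (rad) of the black ribbed thumbwheel; grows as its top moves to the front (-x), 1 rad per 40 mm of rim. Spring notches every 0.449 rad: blue line -0.449, yellow 0, white +0.449 (wanted), red +0.898; stops 0.12 beyond blue and red. Starts in blue or yellow (rarely poised between). 2.2 N at the rim takes it over a ridge; past halfway it snaps into the next notch.
- dial_top (a point): fixed point of the inflator at the very top of the wheel's rim, mid-width, 107 mm above the underside. A notch's coloured line across the rim stands here, between two orange marks on the guards, when the wheel is in that notch. The white line starts on the rear (+x) side of it.
- dial_axle (a point): wheel centre, 67 mm above the underside; axle along the inflator's y. Wheel radius 40 mm, rim 34 mm wide, only the upper 22 mm out of the case, between two fixed round guards 4 mm lower than the wheel all round. Rolled by pressing a fingertip on top and drawing it along the inflator's x; the rubber rim does not slip at 4 to 8 N of press.
- start (a joint): travel (m) of the green start button: 0 up, 0.006 fully down; springs back; 5 N for full travel
- start_top (a point): centre of the top face of the green round start button, 28 mm diameter, pressed straight down
- fuse_case: black plastic fuse case with a flip-top lid, 112 x 72 x 40 mm; bystander; origin at its underside, z up
- throttle_tube: aluminium throttle tube standing upright on its flange, 33 mm diameter (flange 52 mm), 115 mm tall; bystander; origin at its underside, z up
- reflector: round orange rear reflector lying flat, 64 mm diameter, 13 mm high; bystander; origin at its underside, z up
- screwdriver: stainless screwdriver with a red handle lying on the shelf, about 200 mm long (origin about mid-length); bystander

How it is judged:
On the way, in this order (a step that is already met when the one before it is completed fails the run):
1. the wheel rests in the white notch (value of joint dial between 0.3488 and 0.5488 rad and velocity of joint dial between -0.3 and 0.3 rad/s), for 0.2 s.
2. the start button is pressed fully down (value of joint start above 0.0045 m), for 0.05 s.
At the end, for the whole second after the job is handed in: The wheel rests in the white notch (within 0.1 rad), the start button was pressed at least 4.5 mm after that and is up again (under 1 mm), the inflator stands upright within 30 mm of where it stood, and no bystander has moved more than 30 mm (value of joint dial between 0.3488 and 0.5488 rad and value of joint start below 0.001 m and linear speed of inflator below 0.02 m/s and distance of each of inflator, fuse_case, throttle_tube, reflector, screwdriver from where it was at the start of the episode below 0.03 m and height (world z) of inflator below 0.01 m and angle between inflator's own z axis and vertical below 0.1 rad); the robot touches nothing.
It fails at once if the start button is pressed while the wheel is not in the white notch (value of joint start above 0.003 m and not (value of joint dial between 0.2688 and 0.6288 rad)).
It fails at once if the inflator is lifted, tipped or shoved more than 30 mm (height (world z) of inflator above 0.012 m or angle between inflator's own z axis and vertical above 0.12 rad or distance of inflator from where it was at the start of the episode above 0.03 m).
It fails at once if a bystander is shifted more than 30 mm or lifted (distance of any of fuse_case, throttle_tube, reflector, screwdriver from where it was at the start of the episode above 0.03 m or height (world z) of any of fuse_case, throttle_tube, reflector, screwdriver above 0.03 m).
It fails at once if the fingers grip or push a bystander (over 3 N) (contact force between the fingers and fuse_case above 3 N or contact force between the fingers and throttle_tube above 3 N or contact force between the fingers and reflector above 3 N or contact force between the fingers and screwdriver above 3 N).
It also fails if it takes over 48 s, if anything falls off the work surface, if the arm or the gripper's body presses on something with over 40 N, if the wrist force passes 120 N, or if a joint passes its speed limit or range.

## Robot

A 6-joint arm with a two-finger parallel gripper is mounted at the origin on the work surface. World frame = base frame: x ahead of the robot, y to its left, z up, the work surface at z = 0. Lengths are in m, angles in rad, forces in N, time in s.
With the tool pointing down it reaches from about 0.425 to 0.95 m from the base axis. Payload 3.5 kg.
Tool frame: the origin (TCP) lies on the centre line of the jaws, within the pads' length; the fingertips stand 11 mm ahead of it and the grasp point (between the pads) lies 8 mm behind it; y points along the fingers, x is the direction in which the jaws open and shut, and the axes are right-handed (so a half turn about y gives the same grasp; the last joint's range is limited). The gripper opens to 85 mm and grips with 20 to 120 N. Pads are 22 mm wide; open, the fingers measure 114 mm over their backs; the gripper's body (76 mm by 85 mm) begins 54 mm behind the grasp point. The pads swing forward as they close: fully open they stand 13 mm farther back than shut.
Start: joints at [1.122, 0.286, 1.577, -0, 1.279, -0.15], TCP at [0.199, 0.645, 0.242] pointing down, gripper open.
Joint ranges: [-2.77, 2.77], [-0.9, 2.22], [0.21, 2.48], [-1.53, 4.67], [0.24, 2.81], [-2.84, 2.84]. Speed limits (rad/s): [2.79, 2.79, 3.14, 3.14, 3.14, 3.14].

## Interface

Orientations are given as a unit quaternion [x, y, z, w].
In Python, from plant import get_state, read_camera, sign_off gives the robot as it stands.
- The arm moves only by the shell command python3 -m inch 'ROWS' [FORCE]. ROWS is JSON, a list of rows, each an object of numbers: "ax", "ay", "az": the turn, a rotation vector about the tool's x, y, z in rad; "x", "y", "z": the shift along the tool's x, y, z in mm; "hand": the closure, from -1 (fully open) to 1 (shut). In form: [{"ax": .., "ay": .., "az": .., "x": .., "y": .., "z": .., "hand": ..}, ...]. A call has 1 to 5 rows; each row shifts and turns the commanded pose from where the row before left it, along the tool's axes as they then stand; what a row does not reach is not made up. A row lasts 1/12 s, in which the tool goes at most 41.7 mm and 7.16 degrees, less where a joint would pass 70% of its speed; a pose out of reach is approached as far as the arm can. A call with a gripper value outside its range is refused whole. The fingers move at their own pace and stop on an object; FORCE is the grip in N (left out, the last holds). Time passes only in rows, so rows that do not move let the fingers close. It gives the time, the measured TCP pose, the force and the opening at its end, in the units of the state.
- get_state(): the state, without advancing time (a new reading comes with each control period).
- read_camera(name): name is "scene" or "side" or "wrist"; returns a dict with "img" (480x640x3 uint8, red, green, blue), "fov_y" (degrees; the focal length in pixels is half the picture's height over the tangent of half this angle, whatever the lens; pixels are square), "cx", "cy" (the principal point, pixels), "T" (4x4, takes a point from camera to world coordinates); the wrist camera has in their place "T_tool_cam" (4x4, takes a point from camera to tool coordinates, whose origin is the TCP and whose axes are the tool frame's). Camera axes: x right, y down, z forward; pixel columns grow to the right and rows downward; lengths in m; the calibration is good to about 2 mm. A picture is of the moment at which its call begins: read the wrist's pose just before it. There is no depth.
- sign_off(): hands the job in, once; it reports no verdict.
The state is a dict: "time": time; "qpos": joint angles; "dq": joint speeds; "joint_efforts": joint torques, N m; "eef_pos": TCP position; "tcp_rot": TCP orientation; "contact_force": force on the tool from outside, world axes, zero at the start; "wrist_torque": the same for the moment, N m; "opening": opening from 0.0 (shut) to 1.0 (fully open).
Only numpy, scipy, OpenCV 4.12 (cv2) and the standard library are available. Lean on these libraries where they do the work, as an engineer would, in place of code of your own. Each camera call takes 0.05 s, during which the arm holds its last target. There are 200 camera calls.

## Working session

There is one attempt and no reset: what is moved stays moved. The work goes in short steps, Python scripts to look and compute and a shell command to move; the robot and the scene stay as the last step left them, time stands still between calls to the robot, and variables do not carry over. Pictures are saved under pics/ and viewed, about 8 in all and at most 12, crops included, and the job is handed in when it is done.

```bash
mkdir -p pics; cat > h.py <<'E'
import numpy as np, cv2
from plant import get_state, read_camera, sign_off
from scipy.spatial.transform import Rotation as R
def save(n,f):
    c=read_camera(n); cv2.imwrite('pics/'+f,c['img'][:,:,::-1]); return c
def ray(c,u,v):
    f=240/np.tan(np.radians(c['fov_y'])/2)
    T=np.array(c['T']); d=T[:3,:3]@np.array([(u-c['cx'])/f,(v-c['cy'])/f,1]); return T[:3,3],d
def atz(c,u,v,z):
    o,d=ray(c,u,v); return o+d*(z-o[2])/d[2]
def proj(c,p):
    f=240/np.tan(np.radians(c['fov_y'])/2); T=np.array(c['T']); q=T[:3,:3].T@(np.array(p)-T[:3,3]); return f*q[0]/q[2]+c['cx'],f*q[1]/q[2]+c['cy']
def tri(rs):
    A=0;b=0
    for o,d in rs:
        d=d/np.linalg.norm(d);P=np.eye(3)-np.outer(d,d);A=A+P;b=b+P@o
    return np.linalg.solve(A,b)
def wrist(f=None):
    s=get_state(); c=read_camera('wrist')
    if f: cv2.imwrite('pics/'+f,c['img'][:,:,::-1])
    T=np.eye(4);T[:3,:3]=R.from_quat(s['tcp_rot']).as_matrix();T[:3,3]=s['eef_pos'];c['T']=T@np.array(c['T_tool_cam']); return c
E
python3 - <<'E'
from h import *
import pickle
s=get_state();print(s['time'],s['eef_pos'],R.from_quat(s['tcp_rot']).as_matrix().round(3),s['contact_force'],s['opening'])
cs={}
for n in('scene','side'):
    c=save(n,n+'0.png');cs[n]=c;print(n,c['fov_y'],np.array(c['T']).round(3).tolist())
cs['wrist']=wrist('wrist0.png');print(cs['wrist']['fov_y'],np.array(cs['wrist']['T_tool_cam']).round(3))
pickle.dump(cs,open('cs.pkl','wb'))
E
```

```text
0.0 [0.19838573 0.64451727 0.24091857] [[ 0.294 -0.001 -0.956]
 [ 0.956 -0.002  0.294]
 [-0.002 -1.     0.   ]] [-0.1565627  -0.54247047  0.40047394] 1.0043249669307988
scene 52.06851018735483 [[0.607, 0.657, -0.448, 0.928], [0.795, -0.497, 0.349, -0.244], [0.007, -0.567, -0.824, 0.806], [0.0, 0.0, 0.0, 1.0]]
side 46.587765599649 [[-0.975, -0.133, 0.18, 0.392], [-0.222, 0.486, -0.845, 0.776], [0.025, -0.863, -0.504, 0.545], [0.0, 0.0, 0.0, 1.0]]
71.00416045613719 [[ 1.     0.001 -0.     0.001]
 [ 0.001 -0.321  0.947 -0.131]
 [ 0.001 -0.947 -0.321  0.081]
 [ 0.     0.     0.     1.   ]]
```

View pics/scene0.png

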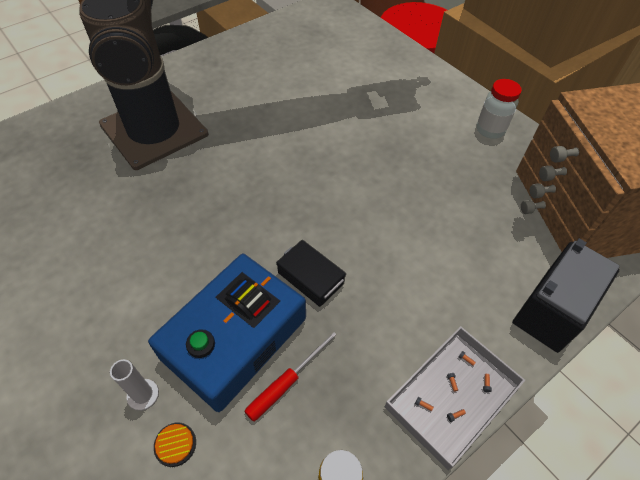

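View pics/side0.png

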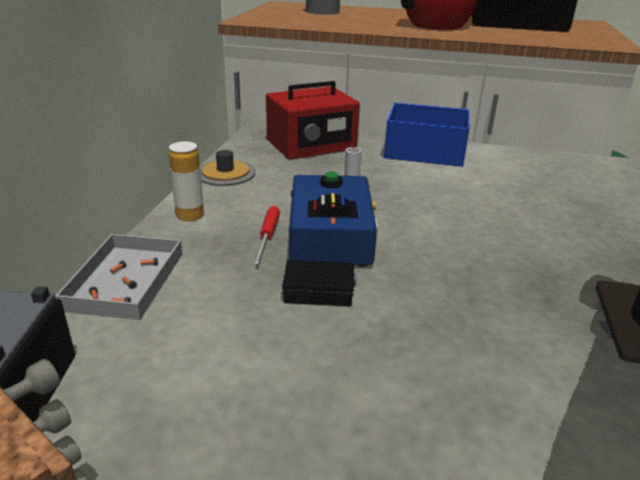

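The scene view has the inflator at about (228,330), its wheel near (250,296) and the button at (200,342). The yellow line appears to be at the orange marks. The side view agrees. I'll enlarge the inflator in both views.

```bash
python3 - <<'E'
import cv2,numpy as np
a=cv2.imread('pics/scene0.png')[240:420,140:310]; b=cv2.imread('pics/side0.png')[160:270,280:385]
a=cv2.resize(a,None,fx=3,fy=3,interpolation=cv2.INTER_CUBIC)[:,:];b=cv2.resize(b,(290,304),interpolation=cv2.INTER_CUBIC)
o=np.zeros((540,800,3),np.uint8);o[:540,:510]=a;o[:304,510:]=b;cv2.imwrite('pics/crop0.png',o)
E
```

```text
(no output)
```

View pics/crop0.png

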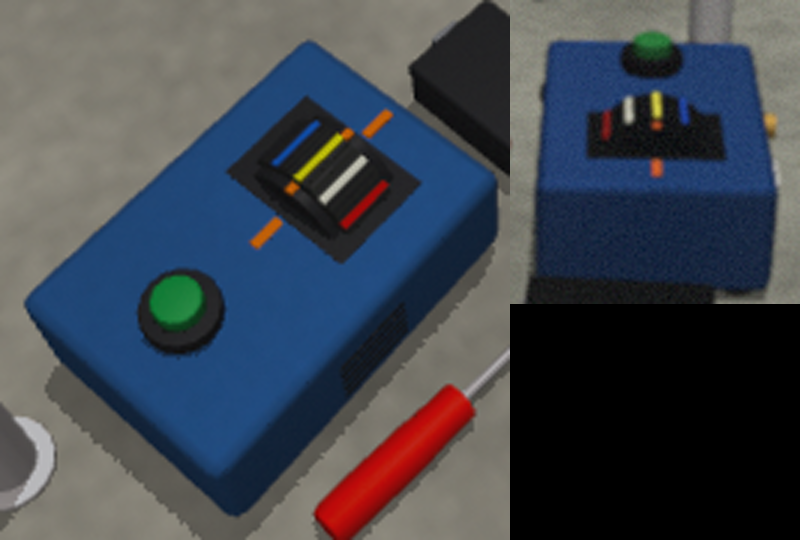

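The wheel starts in yellow: the yellow line sits between the orange marks, centred at about crop (319,157), i.e. scene (246.3,292.3). The green top is at scene (199,340.3). In the side view the line is at (332.9,197.6) and the button at (331.4,175.6).

```bash
python3 - <<'E'
from h import *
import pickle
cs=pickle.load(open('cs.pkl','rb'));S,D=cs['scene'],cs['side']
w=tri([ray(S,246.3,292.3),ray(D,332.9,197.6)]);b=tri([ray(S,199,340.3),ray(D,331.4,175.6)])
print('tri',w,b)
w1=atz(S,246.3,292.3,.107);w2=atz(D,332.9,197.6,.107);print(w1,w2)
b1=atz(S,199,340.3,b[2]);print(b1,np.linalg.norm((w-b)[:2]))
for u,v in((308,42),(495,180),(215,475),(25,303)): print(atz(S,140+u/3,240+v/3,.085))
for u,v in((265,233),(377,124)): print('om',atz(S,140+u/3,240+v/3,.085))
s=get_state();M=R.from_quat(s['tcp_rot']).as_matrix()
ydir=(w1-b1)[:2];th=np.arctan2(*ydir[::-1])
print('inflator y dir',th, 'tool x dir',np.arctan2(M[1,0],M[0,0]), 'wheel in tool mm',1000*M.T@(np.r_[w1[:2],.107]-s['eef_pos']),'btn',1000*M.T@(b1-s['eef_pos']))
E
```

```text
tri [ 0.5577953  -0.09034889  0.10707725] [ 0.58186492 -0.19260649  0.1021931 ]
[ 0.5586251  -0.09010938  0.107     ] [ 0.55723474 -0.09140749  0.107     ]
[ 0.58268103 -0.19235915  0.1021931 ] 0.1050521880004652
[ 0.47877542 -0.04852703  0.085     ]
[ 0.61770948 -0.01595883  0.085     ]
[ 0.6648627  -0.22209426  0.085     ]
[ 0.52736383 -0.25475236  0.085     ]
om [ 0.56864963 -0.1337993   0.085     ]
om [ 0.54900547 -0.0476297   0.085     ]
inflator y dir 1.8018606478297847 tool x dir 1.271943459302557 wheel in tool mm [-595.8852204   135.16934237 -560.55303077] btn [-686.51086636  140.13323845 -613.64880845]
```

View pics/wrist0.png

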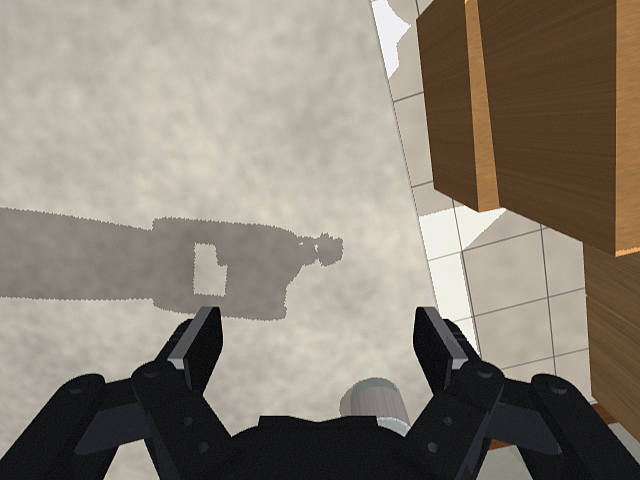

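The triangulated spacing is 105.1 mm (105 expected) and the wheel-top height is 107.1 mm, so the estimate holds. The inflator's y axis points at about 103.1°. I'll close the hand and swing over at the present height.

```bash
for i in 1 2 3 4; do python3 -m inch '[{"z":-35,"x":-5,"ay":0.052,"hand":1},{"z":-35,"x":-5,"ay":0.052,"hand":1},{"z":-35,"x":-5,"ay":0.052,"hand":1},{"z":-35,"x":-5,"ay":0.052,"hand":1},{"z":-35,"x":-5,"ay":0.052,"hand":1}]' 20 | tail -3; done
cat >> h.py <<'E'
W=np.array([.5578,-.0906,.107]); TH=np.radians(13.1); B=np.array([.5820,-.1924,.102])
def rel(p):
    s=get_state();M=R.from_quat(s['tcp_rot']).as_matrix()
    ex=np.array([np.cos(TH),np.sin(TH),0]);G=np.c_[ex,[0,0,-1],np.cross(ex,[0,0,-1])]
    print('t',s['time'],'pos',s['eef_pos'].round(4),'shift mm',(1000*M.T@(np.array(p)-s['eef_pos'])).round(1),'turn',R.from_matrix(M.T@G).as_rotvec().round(3),'F',s['contact_force'].round(2),'open',round(s['opening'],2))
E
python3 -c "
from h import *
ex=np.array([np.cos(TH),np.sin(TH),0]);rel(W+[0,0,.05]+.010*ex)
import pickle;S=pickle.load(open('cs.pkl','rb'))['scene'];print('tube',atz(S,123,368,.115))"
```

```text
t 0.15 pos [0.1985 0.6446 0.2412] shift mm [-591.7   85.2 -568.5] turn [ 1.000e-03  1.043e+00 -2.000e-03] F [-0.86  0.56  1.23] open 1.0
tube [ 0.55997486 -0.30265178  0.115     ]validation failed for argument at $[0]...
validation failed for argument at $[0]...
validation failed for argument at $[0]...
validation failed for argument at $[0]...
```

The rows were refused and nothing moved. I'll give every key in full.

```bash
python3 -m inch '[{"ax":0,"ay":0.052,"az":0,"x":-5,"y":0,"z":-35,"hand":1},{"ax":0,"ay":0.052,"az":0,"x":-5,"y":0,"z":-35,"hand":1},{"ax":0,"ay":0.052,"az":0,"x":-5,"y":0,"z":-35,"hand":1},{"ax":0,"ay":0.052,"az":0,"x":-5,"y":0,"z":-35,"hand":1},{"ax":0,"ay":0.052,"az":0,"x":-5,"y":0,"z":-35,"hand":1}]' 20
```

```text
time: 0.57
eef_pos: [0.3506, 0.5527, 0.2418]
tcp_rot: [0.619, 0.342, -0.342, -0.619]
contact_force: [0.6, -0.6, -0.1]
opening: 0.298
```

```bash
for i in 1 2 3; do python3 -m inch '[{"ax":0,"ay":0.052,"az":0,"x":-5,"y":0,"z":-35,"hand":1},{"ax":0,"ay":0.052,"az":0,"x":-5,"y":0,"z":-35,"hand":1},{"ax":0,"ay":0.052,"az":0,"x":-5,"y":0,"z":-35,"hand":1},{"ax":0,"ay":0.052,"az":0,"x":-5,"y":0,"z":-35,"hand":1},{"ax":0,"ay":0.052,"az":0,"x":-5,"y":0,"z":-35,"hand":1}]' 20 | head -2; done
python3 -c "
from h import *
ex=np.array([np.cos(TH),np.sin(TH),0]);rel(W+[0,0,.05]+.010*ex)"
```

```text
time: 0.98
eef_pos: [0.4726, 0.4252, 0.2418]
time: 1.4
eef_pos: [0.5577, 0.2709, 0.2419]
time: 1.82
eef_pos: [0.6002, 0.0998, 0.242]
t 1.8167 pos [0.6002 0.0998 0.242 ] shift mm [ -74.5   85.  -175.8] turn [-0.     0.001 -0.   ] F [1.04 0.06 0.65] open -0.0
```

```bash
python3 -m inch '[{"ax":0,"ay":0,"az":0,"x":-15,"y":8,"z":-35,"hand":1},{"ax":0,"ay":0,"az":0,"x":-15,"y":8,"z":-35,"hand":1},{"ax":0,"ay":0,"az":0,"x":-15,"y":8,"z":-35,"hand":1},{"ax":0,"ay":0,"az":0,"x":-15,"y":8,"z":-35,"hand":1},{"ax":0,"ay":0,"az":0,"x":-14,"y":8,"z":-35,"hand":1}]' | head -2
python3 -m inch '[{"ax":0,"ay":0,"az":0,"x":0,"y":12,"z":0,"hand":1},{"ax":0,"ay":0,"az":0,"x":0,"y":0,"z":0,"hand":1},{"ax":0,"ay":0,"az":0,"x":0,"y":0,"z":0,"hand":1}]' | head -2
python3 -c "
from h import *
ex=np.array([np.cos(TH),np.sin(TH),0]);rel(W+[0,0,.011]+.010*ex)
c=wrist('wrist1.png')
for p in (W,B,get_state()['eef_pos']-np.array([0,0,.011])): print(np.round(proj(c,p),0))
"
```

```text
time: 2.23
eef_pos: [0.5674, -0.0874, 0.2017]
time: 2.48
eef_pos: [0.5676, -0.0855, 0.1893]
t 2.4833 pos [ 0.5676 -0.0855  0.1893] shift mm [-0.6 71.2 -2.9] turn [-0.002  0.003 -0.002] F [ 1.09 -0.76  0.5 ] open 0.0
[300. 259.]
[302. 379.]
[315. 309.]
```

View pics/wrist1.png

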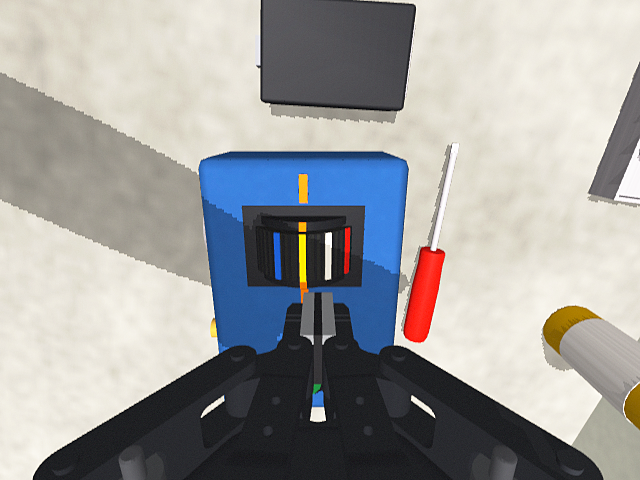

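The wrist view shows yellow between the marks at (303,257), against a predicted (300,259). That puts W about 1.4 mm more towards +x. The jaw yaw is aligned, and the tip at (318,300) is about 16 mm long along the roll. I'll descend to just above the wheel, starting about 8 mm to the rear.

```bash
python3 -m inch '[{"ax":0,"ay":0.002,"az":0,"x":-1,"y":20,"z":-3,"hand":1},{"ax":0,"ay":0,"az":0,"x":0,"y":20,"z":0,"hand":1},{"ax":0,"ay":0,"az":0,"x":0,"y":14,"z":0,"hand":1},{"ax":0,"ay":0,"az":0,"x":0,"y":6,"z":0,"hand":1},{"ax":0,"ay":0,"az":0,"x":0,"y":0,"z":0,"hand":1}]'
python3 -m inch '[{"ax":0,"ay":0,"az":0,"x":0,"y":0,"z":0,"hand":1},{"ax":0,"ay":0,"az":0,"x":0,"y":3,"z":0,"hand":1},{"ax":0,"ay":0,"az":0,"x":0,"y":0,"z":0,"hand":1},{"ax":0,"ay":0,"az":0,"x":0,"y":0,"z":0,"hand":1}]'
python3 -c "
from h import *
ex=np.array([np.cos(TH),np.sin(TH),0]);rel(W+[0,0,.011]+.0094*ex)"
```

```text
time: 2.95
eef_pos: [0.5675, -0.0873, 0.1292]
tcp_rot: [-0.702, -0.081, 0.083, 0.703]
contact_force: [-1.1, 0.2, 0.4]
opening: 0.002
time: 3.28
eef_pos: [0.5686, -0.089, 0.1282]
tcp_rot: [0.703, 0.082, -0.081, -0.702]
contact_force: [-0.3, -0.2, 0.4]
opening: 0.002
t 3.2833 pos [ 0.5686 -0.089   0.1282] shift mm [-1.5 10.2  0.9] turn [0.001 0.002 0.001] F [-0.29 -0.23  0.37] open 0.0
```

```bash
for i in 1 2 3 4 5; do python3 -m inch '[{"ax":0,"ay":0,"az":0,"x":0,"y":1.5,"z":0,"hand":1},{"ax":0,"ay":0,"az":0,"x":0,"y":0,"z":0,"hand":1}]' | grep -E "eef|force"; done
```

```text
eef_pos: [0.5681, -0.0891, 0.126]
contact_force: [-0.5, -0.1, -0.0]
eef_pos: [0.5679, -0.089, 0.1241]
contact_force: [-0.3, -0.1, 0.1]
eef_pos: [0.5678, -0.089, 0.1225]
contact_force: [-0.6, 0.5, -0.3]
eef_pos: [0.5679, -0.089, 0.121]
contact_force: [0.9, -0.3, 0.6]
eef_pos: [0.5679, -0.0889, 0.1195]
contact_force: [0.9, -0.4, -0.2]
```

```bash
for i in 1 2 3; do python3 -m inch '[{"ax":0,"ay":0,"az":0,"x":0,"y":0.7,"z":0,"hand":1},{"ax":0,"ay":0,"az":0,"x":0,"y":0,"z":0,"hand":1},{"ax":0,"ay":0,"az":0,"x":0,"y":0,"z":0,"hand":1}]' | grep -E "eef|force"; done
```

```text
eef_pos: [0.568, -0.089, 0.1191]
contact_force: [0.4, 0.2, 0.5]
eef_pos: [0.568, -0.089, 0.1184]
contact_force: [0.2, -0.3, 0.7]
eef_pos: [0.5682, -0.089, 0.1179]
contact_force: [-0.5, 0.4, 0.5]
```

```bash
for i in 1 2 3; do python3 -m inch '[{"ax":0,"ay":0,"az":0,"x":0,"y":0.5,"z":0,"hand":1},{"ax":0,"ay":0,"az":0,"x":0,"y":0,"z":0,"hand":1},{"ax":0,"ay":0,"az":0,"x":0,"y":0,"z":0,"hand":1}]' | grep -E "eef|force"; done
```

```text
eef_pos: [0.5684, -0.089, 0.1178]
contact_force: [0.1, 0.7, 2.5]
eef_pos: [0.5687, -0.089, 0.1176]
contact_force: [-0.7, 1.7, 6.0]
eef_pos: [0.5689, -0.0889, 0.1175]
contact_force: [0.5, 2.0, 5.9]
```

Contact came at the expected height, with about 6 N of press. Now I'll roll towards -x.

```bash
for i in 1 2; do python3 -m inch '[{"ax":0,"ay":0,"az":0,"x":-2,"y":0,"z":0,"hand":1},{"ax":0,"ay":0,"az":0,"x":-2,"y":0,"z":0,"hand":1},{"ax":0,"ay":0,"az":0,"x":0,"y":0,"z":0,"hand":1}]' | grep -E "eef|force"; done
```

```text
eef_pos: [0.5655, -0.0898, 0.1179]
contact_force: [0.8, 3.5, 6.1]
eef_pos: [0.5615, -0.0906, 0.1179]
contact_force: [-0.0, 2.5, 6.4]
```

```bash
for i in 1 2; do python3 -m inch '[{"ax":0,"ay":0,"az":0,"x":-2,"y":0,"z":0,"hand":1},{"ax":0,"ay":0,"az":0,"x":-2,"y":0,"z":0,"hand":1},{"ax":0,"ay":0,"az":0,"x":0,"y":0,"z":0,"hand":1}]' | grep -E "eef|force"; done
python3 - <<'E'
from h import *
rel(W)
c=save('scene','s1.png');i=c['img'][250:330,200:310,::-1]
d=save('side','d1.png');j=d['img'][170:230,290:370,::-1]
o=np.zeros((420,800,3),np.uint8);a=cv2.resize(i,None,fx=4,fy=4);b=cv2.resize(j,None,fx=4,fy=4);o[:320,:440]=a;o[:240,450:770]=b;cv2.imwrite('pics/crop1.png',o)
E
```

```text
eef_pos: [0.557, -0.0917, 0.1179]
contact_force: [-2.0, 2.0, 8.6]
eef_pos: [0.5529, -0.0927, 0.1178]
contact_force: [-1.8, 2.5, 9.1]
t 6.6167 pos [ 0.5529 -0.0927  0.1178] shift mm [ 5.2 10.8  0.9] turn [0.    0.001 0.001] F [-1.78  2.54  9.06] open 0.0
```

View pics/crop1.png

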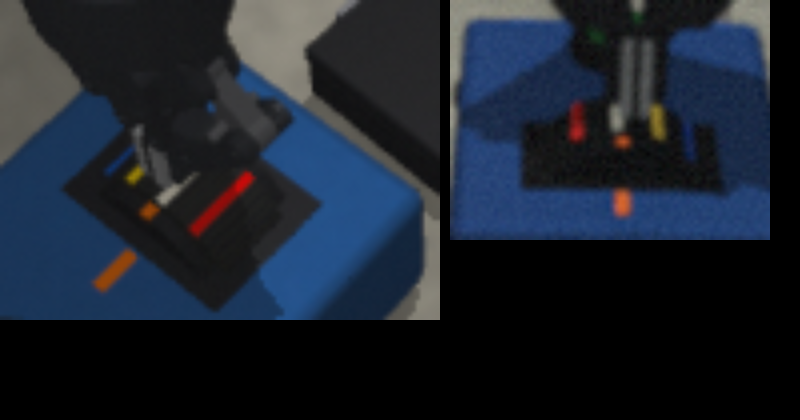

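White has rolled almost to the mark: in the side crop it is at x=616 against the mark at 622, with yellow already past to the front. I'll nudge it 1 mm more and lift off straight up.

```bash
python3 -m inch '[{"ax":0,"ay":0,"az":0,"x":-1,"y":0,"z":0,"hand":1},{"ax":0,"ay":0,"az":0,"x":0,"y":-2,"z":0,"hand":1},{"ax":0,"ay":0,"az":0,"x":0,"y":-20,"z":0,"hand":1},{"ax":0,"ay":0,"az":0,"x":0,"y":-30,"z":0,"hand":1},{"ax":0,"ay":0,"az":0,"x":0,"y":-10,"z":0,"hand":1}]' >/dev/null
python3 -m inch '[{"ax":0,"ay":0,"az":0,"x":5,"y":0,"z":0,"hand":1},{"ax":0,"ay":0,"az":0,"x":0,"y":0,"z":0,"hand":1},{"ax":0,"ay":0,"az":0,"x":0,"y":0,"z":0,"hand":1}]'
python3 - <<'E'
from h import *
rel(B+[0,0,.011])
c=wrist('wrist2.png')
for p in (W,B): print(np.round(proj(c,p),0))
i=cv2.imread('pics/wrist2.png')[140:440,180:460]
j=save('side','d2.png')['img'][165:255,285:375,::-1]
o=np.zeros((600,800,3),np.uint8);o[:480,:448]=cv2.resize(i,(448,480));o[:340,455:795]=cv2.resize(j,(340,340));cv2.imwrite('pics/crop2.png',o)
E
```

```text
time: 7.38
eef_pos: [0.5556, -0.0914, 0.1762]
tcp_rot: [-0.702, -0.08, 0.082, 0.703]
contact_force: [-0.0, 0.6, -0.4]
opening: 0.001
t 7.3833 pos [ 0.5556 -0.0914  0.1762] shift mm [   2.8   63.1 -104.5] turn [-0.002  0.002 -0.003] F [-0.03  0.63 -0.35] open 0.0
[319. 262.]
[319. 388.]
```

View pics/crop2.png

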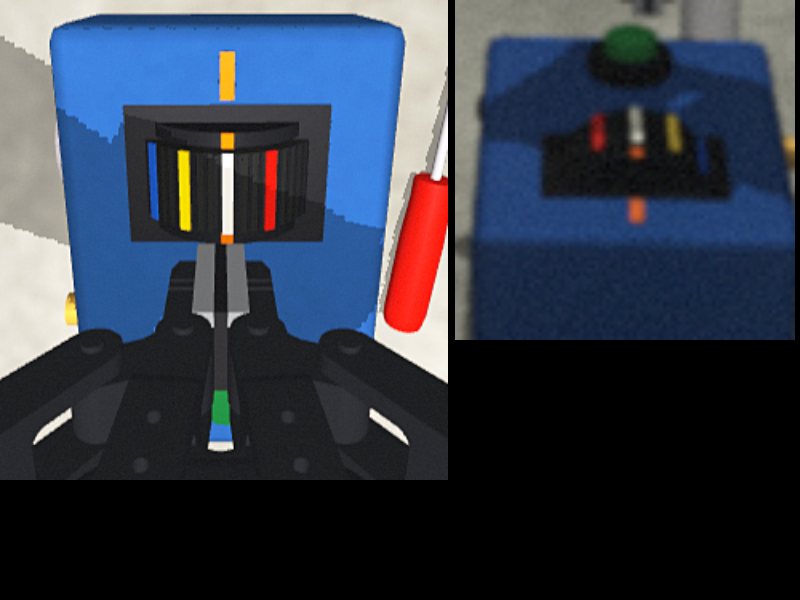

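White is now exactly between the orange marks in both views: wrist-crop column 227 for line and marks, and 636 in the side crop. Next I move over the button.

```bash
python3 -m inch '[{"ax":0,"ay":0,"az":0,"x":1,"y":0,"z":-30,"hand":1},{"ax":0,"ay":0,"az":0,"x":1,"y":10,"z":-35,"hand":1},{"ax":0,"ay":0,"az":0,"x":1,"y":10,"z":-35,"hand":1},{"ax":0,"ay":0,"az":0,"x":0.5,"y":15,"z":-4.5,"hand":1},{"ax":0,"ay":0,"az":0,"x":0,"y":15,"z":0,"hand":1}]' >/dev/null
python3 -m inch '[{"ax":0,"ay":0,"az":0,"x":0,"y":5,"z":0,"hand":1},{"ax":0,"ay":0,"az":0,"x":0,"y":0,"z":0,"hand":1},{"ax":0,"ay":0,"az":0,"x":0,"y":0,"z":0,"hand":1}]' | grep force
python3 -c "
from h import *
rel(B+[0,0,.011])"
```

```text
contact_force: [0.8, 0.8, -0.1]
t 8.15 pos [ 0.5831 -0.1921  0.1224] shift mm [-1.1  9.4 -0.1] turn [-0.001  0.002 -0.001] F [ 0.78  0.77 -0.09] open 0.0
```

```bash
python3 -m inch '[{"ax":0,"ay":0,"az":0,"x":0,"y":4,"z":0,"hand":1},{"ax":0,"ay":0,"az":0,"x":0,"y":4,"z":0,"hand":1},{"ax":0,"ay":0,"az":0,"x":0,"y":0,"z":0,"hand":1},{"ax":0,"ay":0,"az":0,"x":0,"y":0,"z":0,"hand":1}]' | grep -E "eef|force"
for i in 1 2 3 4; do python3 -m inch '[{"ax":0,"ay":0,"az":0,"x":0,"y":1.5,"z":0,"hand":1},{"ax":0,"ay":0,"az":0,"x":0,"y":0,"z":0,"hand":1},{"ax":0,"ay":0,"az":0,"x":0,"y":0,"z":0,"hand":1}]' | grep -E "eef|force"; done
```

```text
eef_pos: [0.5844, -0.1926, 0.1164]
contact_force: [0.8, -0.4, 2.1]
eef_pos: [0.5843, -0.1926, 0.1145]
contact_force: [1.9, 1.3, 4.1]
eef_pos: [0.5843, -0.1926, 0.1128]
contact_force: [2.4, 1.9, 4.8]
eef_pos: [0.5843, -0.1927, 0.112]
contact_force: [1.2, 2.6, 7.2]
eef_pos: [0.5844, -0.1927, 0.1119]
contact_force: [0.1, 3.1, 14.4]
```

The button bottomed out: about 6 mm of travel, then a sharp rise to 14 N. I'll hold briefly, then lift straight up and back off.

```bash
python3 -m inch '[{"ax":0,"ay":0,"az":0,"x":0,"y":0,"z":0,"hand":1},{"ax":0,"ay":0,"az":0,"x":0,"y":-8,"z":0,"hand":1},{"ax":0,"ay":0,"az":0,"x":0,"y":-20,"z":0,"hand":1},{"ax":0,"ay":0,"az":0,"x":0,"y":-35,"z":0,"hand":1},{"ax":0,"ay":0,"az":0,"x":0,"y":-35,"z":0,"hand":1}]' >/dev/null
python3 -m inch '[{"ax":0,"ay":0,"az":0,"x":0,"y":-20,"z":35,"hand":1},{"ax":0,"ay":0,"az":0,"x":0,"y":0,"z":35,"hand":1},{"ax":0,"ay":0,"az":0,"x":0,"y":0,"z":35,"hand":1},{"ax":0,"ay":0,"az":0,"x":0,"y":0,"z":35,"hand":1},{"ax":0,"ay":0,"az":0,"x":0,"y":0,"z":35,"hand":1}]' >/dev/null
python3 -m inch '[{"ax":0,"ay":0,"az":0,"x":0,"y":0,"z":25,"hand":1},{"ax":0,"ay":0,"az":0,"x":0,"y":0,"z":0,"hand":1},{"ax":0,"ay":0,"az":0,"x":0,"y":0,"z":0,"hand":1}]'
python3 - <<'E'
from h import *
i=save('scene','s3.png')['img'][240:470,90:350,::-1]
j=save('side','d3.png')['img'][150:260,280:385,::-1]
o=np.zeros((460,800,3),np.uint8);o[:,:520]=cv2.resize(i,(520,460));o[:283,525:795]=cv2.resize(j,(270,283));cv2.imwrite('pics/crop3.png',o)
E
```

```text
time: 10.57
eef_pos: [0.5366, 0.0028, 0.2257]
tcp_rot: [0.702, 0.081, -0.083, -0.702]
contact_force: [-0.3, -0.4, -0.9]
opening: 0.004
```

View pics/crop3.png

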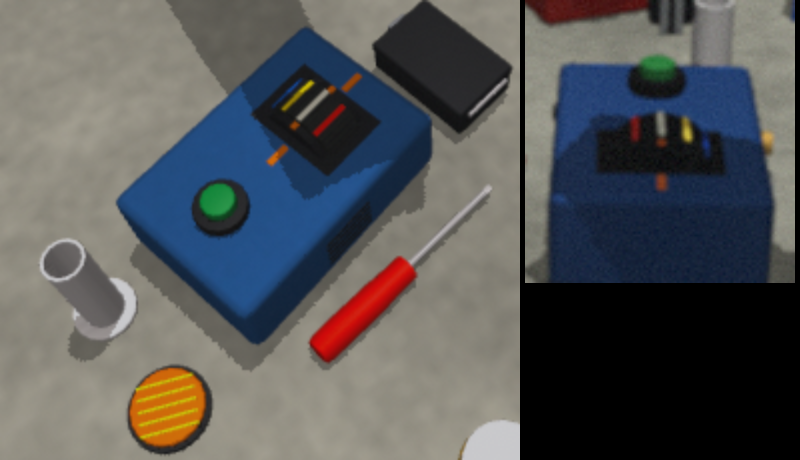

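White is still at the marks. The button is up at scene (198.5,341), against (199,340.3) before, and the inflator and bystanders look unmoved. I'll hand in.

```bash
python3 -c "
from h import *
print(sign_off())"
```

```text
the job is handed in; nothing more can be done
None
```

The wheel is in the white notch, the start button has been pressed and sprung back, and the job was handed in at about 10.6 s. The hand-in reports no verdict.

- **Wheel:** it started in yellow. I rolled it about 17 mm towards the gauge side with the shut fingertips and lifted off. It clicked into white, and the wrist and side views both showed the line exactly between the orange marks.
- **Press on the wheel:** it was 6 N at first and rose to about 9 N near the end of the roll, slightly over the suggested 4 to 8 N. I saw no slip.
- **Button:** I pressed it to its stop, about 6 mm of travel with a sharp rise to 14 N, and then released it.
- **Last checks:** the final pictures show white still at the marks and the button up, within 1 pixel of where it started. The inflator and the bystanders look unmoved, and the arm is clear of everything with force readings back to noise. I judged the bystanders by eye and did not measure them.
- **Other faults:** my first move command was refused for missing keys, and nothing moved.

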